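Tip the pencil case flap side up

ROBOT

A 6-joint arm with a two-finger parallel gripper is mounted at the origin on the work surface. World frame = base frame: x ahead of the robot, y to its left, z up, the work surface at z = 0. Lengths are in m, angles in rad, forces in N, time in s.
With the tool pointing down it reaches from about 0.275 to 0.85 m from the base axis. Payload 5.2 kg.
Tool frame: the origin (TCP) lies at the very end of the fingers, on their centre line; the grasp point (between the pads) lies 19 mm behind it (env.tcp_to_grasp is the z of the grasp point in the tool frame, in m); z points along the fingers, y is the line along which they close (so a half turn about z gives the same grasp; the last joint's range is limited). The gripper opens to 85 mm and grips with 20 to 120 N. Pads are 22 mm wide; open, the fingers measure 114 mm over their backs; the gripper's body (76 mm by 85 mm) begins 54 mm behind the grasp point. The pads swing forward as they close: fully open they stand 13 mm farther back than shut.
Start: joints at [-0.203, 0.259, 1.535, -0, 1.348, -0.203], TCP at [0.55, 0, 0.231] pointing down, gripper open.
Joint ranges: [-3.14, 3.14], [-0.91, 2.08], [0.19, 2.58], [-1.22, 4.36], [0.22, 2.71], [-3.12, 3.12]. Speed limits (rad/s): [2.57, 2.57, 3.14, 3.14, 3.14, 3.14].

INTERFACE

Orientations are given as a rotation vector (axis times angle).
In Python, from cell import env gives the robot as it stands.
- The arm moves only by the shell command python3 -m inch 'ROWS' [OPENING]. ROWS is a JSON object of lists of equal length, an entry for each row: "dp": the shift along the tool's x, y, z in m, a list of three; "dr": the turn, a rotation vector about the tool's x, y, z in degrees, a list of three. In form: {"dp": [[tx, ty, tz], ...], "dr": [[wx, wy, wz], ...]}. A call has 1 to 12 rows; each row shifts and turns the commanded pose from where the row before left it, along the tool's axes as they then stand; what a row does not reach is not made up. A row lasts 1/8 s, in which the tool goes at most 62.5 mm and 10.7 degrees, less where a joint would pass 70% of its speed; a pose out of reach is approached as far as the arm can. A call is refused whole if a number of a shift passes 0.0625 or a number of a turn 10.7, either way. A call with a gripper value outside its range is refused whole. OPENING is the closure, from 0 (fully open) to 1 (shut), set as the call begins (- or left out, the last holds). The fingers move at their own pace and stop on an object; the grip force is fixed at half the most. Time passes only in rows, so rows that do not move let the fingers close. It gives the time, the measured TCP pose, the force, the opening and the grip force at its end, in the units of the state.
- env.read_state(): the state, without advancing time (a new reading comes with each control period).
- env.capture(name): name is "scene" or "side" or "wrist"; returns a dict with "pixels" (480x640x3 uint8, red, green, blue), "camera_matrix" (3x3 intrinsics, pixels), "eye" and "attitude" of the camera in the world; the wrist camera has in their place "T_tool_cam" (4x4, takes a point from camera to tool coordinates, whose origin is the TCP and whose axes are the flange's). Camera axes: x right, y down, z forward; pixel columns grow to the right and rows downward; lengths in m; the calibration is good to about 2 mm. A picture is of the moment at which its call begins: read the wrist's pose just before it. There is no depth.
- env.job_done(): hands the job in; it is judged then, once.
The state is a dict: "time": time; "joint_pos": joint angles; "joint_vel": joint speeds; "joint_torque": joint torques, N m; "eef_pos": TCP position; "ee_rot": TCP orientation; "contact_force": force on the tool from outside, world axes, zero at the start; "wrist_torque": the same for the moment, N m; "grip_width": opening from 0.0 (shut) to 1.0 (fully open); "gripper_force": force on a finger pad.
Only numpy, scipy, OpenCV 4.12 (cv2) and the standard library are available. Lean on these libraries where they do the work, as an engineer would, in place of code of your own. Each camera call takes 0.05 s, during which the arm holds its last target. There are 200 camera calls.

TASK

Two pencil cases stand on edge on the desk. Tip the one with the orange flap over a quarter turn onto its back, so that it lies flat on the desk with the orange flap facing straight up, ready to be opened. Tip it where it stands, without lifting it away from the desk or shoving it far across; leave the green-flapped case standing, and the stapler and pencil cup where they are.

Things in the scene. Friction and masses are not known exactly. Their poses are not given: they have to be found in the camera images.
- orange_case: Closed hard pencil case, 0.2 kg, standing on a narrow side: 42 mm thick (x), 170 long (y), 72 high (z). Origin: box centre, 36 mm above the desk. +x points out of the orange flap: that whole face, outer 10 mm, seen from above as an orange strip; rest grey. Flap faces any way, clasped. Pushed on the flap over 45 mm up it tips on its bottom back edge without sliding; past 30 degrees it falls flat.
- green_case: Bystander: same size, axes and grey body as the orange-flapped case, but with a green flap on its +x side. It too stands on a narrow side, to the left or right of the other. Origin at the centre of the box.
- pencil_cup: Bystander: round terracotta cup 80 mm across and 95 mm high, crowded with pens that reach 165 mm above the desk; stands loose beyond the cases. Origin at the centre of its underside, z axis up.
- stapler: Bystander: silver aluminium stapler 145 mm long (its y axis), 38 mm wide, 57 mm high, loose on the desk beyond the cases. Origin at the centre of its underside.
Mind the look-alikes: they are no part of the job. Leave any purple or red look-alike of the orange_case alone.

How it is judged:
At the end, for the whole second after the job is handed in: The orange-flapped case lies still and flat on the desk, flap up within 10 degrees, its centre within 130 mm of its start (the tip itself moves it about 60 mm). The green-flapped case stands within 10 degrees of upright; it, the cup and the stapler are within 20 mm of their starts (angle between orange_case's own x axis and vertical below 0.175 rad and height (world z) of orange_case below 0.03 m and distance of orange_case from where it was at the start of the episode below 0.13 m and linear speed of orange_case below 0.02 m/s and angular speed of orange_case below 0.2 rad/s and angle between green_case's own z axis and vertical below 0.175 rad and distance of each of green_case, pencil_cup, stapler from where it was at the start of the episode below 0.02 m); the robot touches nothing.
It fails at once if the orange-flapped case is lifted away from the desk (its centre over 100 mm high) (height (world z) of orange_case above 0.1 m).
It fails at once if the green-flapped case is shifted over 20 mm or tilted over 15 degrees (distance of green_case from where it was at the start of the episode above 0.02 m or angle between green_case's own z axis and vertical above 0.26 rad).
It fails at once if the pencil cup is shifted over 20 mm (distance of pencil_cup from where it was at the start of the episode above 0.02 m).
It fails at once if the stapler is shifted over 20 mm (distance of stapler from where it was at the start of the episode above 0.02 m).
It also fails if it takes over 32 s, if anything falls off the work surface, if the arm or the gripper's body presses on something with over 40 N, if the wrist force passes 120 N, or if a joint passes its speed limit or range.

## Working session

There is one attempt and no reset: what is moved stays moved. The work goes in short steps, Python scripts to look and compute and a shell command to move; the robot and the scene stay as the last step left them, time stands still between calls to the robot, and variables do not carry over. Pictures are saved under pics/ and viewed, at most 10 in all, crops included, and the job is handed in when it is done.

```bash
mkdir -p pics; cat > h.py <<'E'
import numpy as np, cv2
from cell import env
from scipy.spatial.transform import Rotation as R
def att(a):
    a=np.array(a,float)
    return a if a.shape==(3,3) else R.from_rotvec(a).as_matrix()
def ray(c,px,z):
    d=att(c['attitude'])@np.linalg.inv(np.array(c['camera_matrix']))@np.array([px[0],px[1],1.])
    e=np.array(c['eye']); return e+d*(z-e[2])/d[2]
E
python3 - <<'E'
from h import *
for n in ("scene","side"):
    c=env.capture(n); cv2.imwrite(f"pics/{n}0.png",c["pixels"][:,:,::-1]); print(n,c['eye'],c['attitude'],c['camera_matrix'])
print(env.read_state())
E
```

```text
scene [1.15797419 0.27018835 0.62354671] [-1.29096988 -2.17153988  1.01868216] [[438.06165701   0.         322.4690832 ]
 [  0.         438.06165701 231.27332555]
 [  0.           0.           1.        ]]
side [ 0.54672684 -1.02227504  0.87953313] [-2.2726421   0.01944843 -0.02392239] [[603.72137209   0.         333.71810389]
 [  0.         603.72137209 237.06034528]
 [  0.           0.           1.        ]]
{'time': 0.1, 'joint_pos': array([-2.02800786e-01,  2.59270537e-01,  1.53596893e+00,  8.31663633e-06,
        1.34800032e+00, -2.02782376e-01]), 'joint_vel': array([ 8.96383446e-04,  9.88834713e-05, -3.32526840e-03, -1.46421688e-04,
        4.19392216e-04, -1.12461873e-03]), 'joint_torque': array([ 3.02140717e-03, -4.46967566e+01, -2.91247433e+01, -1.80583206e-04,
        6.27233181e-03, -7.21271704e-05]), 'eef_pos': array([5.49529617e-01, 1.22701359e-04, 2.30559493e-01]), 'ee_rot': array([-2.22048802e+00, -2.22044304e+00,  1.41228453e-03]), 'contact_force': array([-0.83153031, -0.11004837, -0.79015711]), 'wrist_torque': array([-0.00121814,  0.01292825,  0.01960735]), 'gripper_force': 0.0, 'grip_width': 1.000459033434272}
```

View pics/scene0.png

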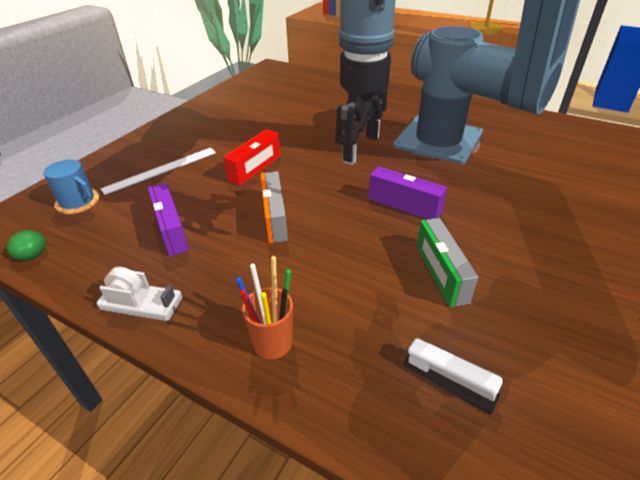

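View pics/side0.png

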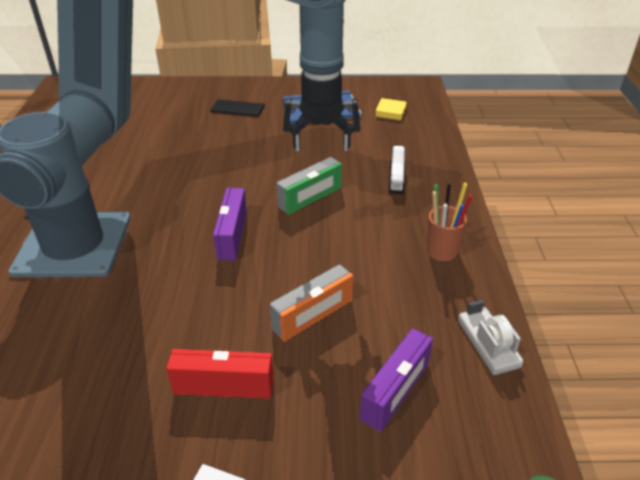

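Both views show two cases with grey bodies. The orange-flapped one is at scene (272,207) and side (313,303). The green one is at scene (445,262) and side (311,185).

Things that could be mistaken for the target, by scene pixel: red case (252,157), purple case (167,220), purple case (407,192), green case (445,262). The terracotta cup (270,325) also has a similar hue. By the description I choose the orange flap with the grey body, and I'll check it in a close crop.

```bash
python3 - <<'E'
from h import *
c=env.capture("side"); im=c["pixels"][:,:,::-1].copy()
hsv=cv2.cvtColor(im,cv2.COLOR_BGR2HSV)
def blob(lo,hi,name):
    m=cv2.inRange(hsv,lo,hi); m=cv2.morphologyEx(m,cv2.MORPH_CLOSE,np.ones((9,9)))
    cs,_=cv2.findContours(m,0,2)
    for k in sorted(cs,key=cv2.contourArea)[::-1][:2]:
        h=cv2.convexHull(k); p=cv2.approxPolyDP(h,4,True)[:,0]
        print(name,cv2.contourArea(k)); 
        for q in p: print(q,ray(c,q,0)[:2].round(3),ray(c,q,.072)[:2].round(3))
blob((8,190,150),(16,255,255),"orange"); blob((50,120,50),(80,255,255),"green")
a=cv2.resize(im[255:350,255:370],None,fx=5,fy=5,interpolation=2)
cv2.imwrite("pics/crop1.png",a)
E
```

```text
orange 272.0
[285 338] [ 0.481 -0.276] [ 0.486 -0.337]
[284 317] [ 0.477 -0.223] [ 0.483 -0.288]
[330 291] [ 0.568 -0.153] [ 0.566 -0.224]
[303 327] [ 0.514 -0.249] [ 0.517 -0.312]
orange 140.0
[350 278] [ 0.61  -0.115] [ 0.605 -0.189]
[350 296] [ 0.608 -0.167] [ 0.603 -0.237]
[344 302] [ 0.595 -0.184] [ 0.591 -0.253]
[332 289] [ 0.572 -0.147] [ 0.57  -0.219]
green 1237.5
[340 165] [0.602 0.311] [0.598 0.202]
[339 187] [0.597 0.211] [0.593 0.11 ]
[287 212] [0.471 0.111] [0.477 0.018]
[287 188] [0.467 0.208] [0.473 0.107]
green 2.5
[435 186] [0.838 0.214] [0.815 0.113]
```

View pics/crop1.png

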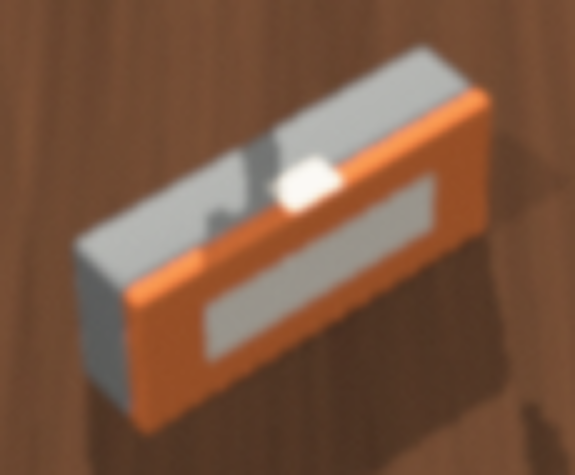

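The crop confirms it: grey body, orange flap facing the side camera (toward −y/+x), white clasp. Crop corners are top (77,243), (424,45), (490,95), (132,305) and bottom front (148,433), (487,232).

```bash
python3 - <<'E'
from h import *
c=env.capture("side")
for p,z in [((77,243),.072),((424,45),.072),((490,95),.072),((130,303),.072),((148,433),0),((487,232),0)]:
    print(ray(c,(p[0]/5+254.6,p[1]/5+254.6),z).round(4))
s=env.capture("scene")
for nm,p,z in [("cup top centre",(270,300),.095),("cup base",(273,352),0),("staplerends",(411,346),.05),("",(500,380),.05),("purple near",(150,187),.072),("",(163,184),.072),("",(186,249),.072),("o",(262,174),.072),("o",(278,173),.072),("o",(286,219),.072),("o",(270,222),.072),("o",(271,241),0),("o",(286,239),0)]: print(nm,ray(s,p,z).round(3))
E
```

```text
[ 0.4557 -0.254   0.072 ]
[ 0.586  -0.1486  0.072 ]
[ 0.6107 -0.1773  0.072 ]
[ 0.4764 -0.2838  0.072 ]
[ 0.4798 -0.2834  0.    ]
[ 0.6115 -0.1814  0.    ]
cup top centre [ 0.802 -0.031  0.095]
cup base [ 0.829 -0.017  0.   ]
staplerends [0.746 0.188 0.05 ]
 [0.74 0.32 0.05]
purple near [ 0.639 -0.468  0.072]
 [ 0.617 -0.451  0.072]
 [ 0.757 -0.254  0.072]
o [ 0.479 -0.276  0.072]
o [ 0.458 -0.245  0.072]
o [ 0.593 -0.136  0.072]
o [ 0.617 -0.16   0.072]
o [ 0.599 -0.177  0.   ]
o [ 0.578 -0.152  0.   ]
```

```bash
python3 -m inch '{"dp":[[-0.045,0.0053,0],[-0.045,0.0053,0],[-0.045,0.0053,0],[-0.045,0.0053,0],[-0.045,0.0053,0],[-0.046,0.0055,0],[0,0,0],[0,0,0],[0,0,0],[0,0,0],[0,0,0],[0,0,0]],"dr":[[0,0,0],[0,0,0],[0,0,0],[0,0,0],[0,0,0],[0,0,0],[0,0,-7.7],[0,0,-7.7],[0,0,-7.7],[0,0,-7.7],[0,0,-7.6],[0,0,0]]}' 1
```

```text
time: 1.75
eef_pos: [0.5819, -0.2709, 0.2311]
ee_rot: [-1.369, -2.827, -0.0]
contact_force: [0.3, 0.8, -0.3]
grip_width: 0.001
gripper_force: 0.0
```

```bash
python3 - <<'E'
from h import *
st=env.read_state(); T=R.from_rotvec(st['ee_rot']).as_matrix()
print(st['time'],st['eef_pos'],st['joint_pos'],T.round(3)); n=np.array([.621,-.784,0]); print("tool offset to target",T.T@(np.array([.534,-.211,.058])+n*.077-st['eef_pos']))
c=env.capture("side"); cv2.imwrite("pics/side1.png",c["pixels"][:,:,::-1])
E
```

```text
1.75 [ 0.58193923 -0.2709318   0.23105068] [-6.09199499e-01  4.25032973e-01  1.29608238e+00 -2.19281692e-06
  1.42092942e+00 -1.27823954e+00] [[-0.62   0.784 -0.   ]
 [ 0.784  0.62   0.   ]
 [ 0.    -0.    -1.   ]]
tool offset to target [-0.00034116 -0.00034351  0.17305059]
```

View pics/side1.png

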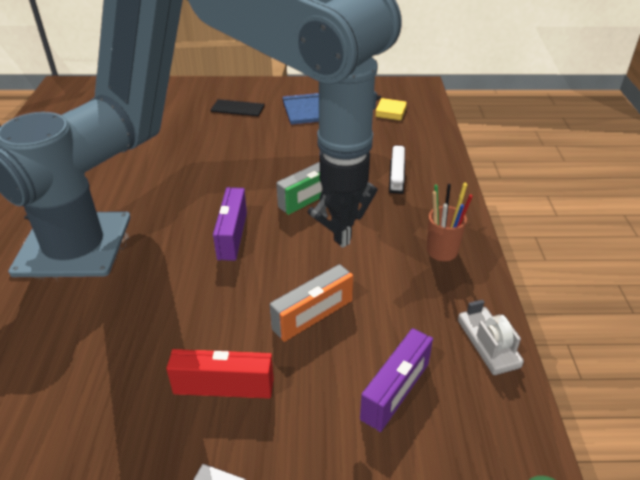

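The fingers are shut with their tip at (345,240), high above the desk in front of the flap; the target at (313,303) hasn't moved. Next is the descent.

```bash
python3 -m inch '{"dp":[[0,0,0.035],[0,0,0.035],[0,0,0.035],[0,0,0.035],[0,0,0.033],[0,0,0]],"dr":[[0,0,0],[0,0,0],[0,0,0],[0,0,0],[0,0,0],[0,0,0]]}'; python3 - <<'E'
from h import *
c=env.capture("side"); cv2.imwrite("pics/crop2.png",cv2.resize(c["pixels"][200:360,230:430,::-1],None,fx=3,fy=3))
E
```

```text
time: 2.55
eef_pos: [0.58, -0.2696, 0.0554]
ee_rot: [-1.367, -2.821, -0.002]
contact_force: [0.1, -0.7, 0.1]
grip_width: -0.001
gripper_force: 0.0
```

View pics/crop2.png

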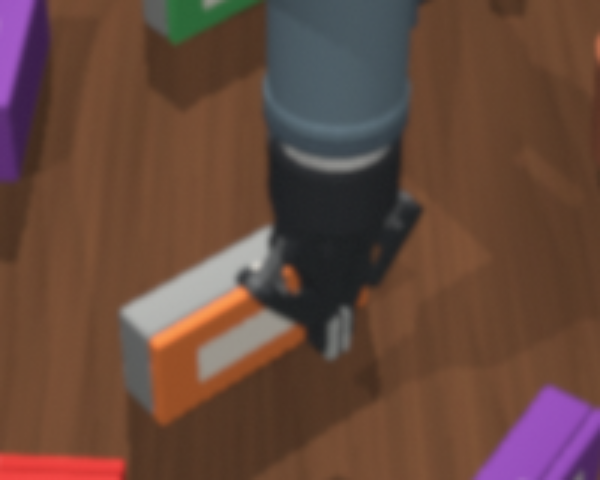

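The shut fingers (crop (335,355)) are in front of the flap with a clear gap. Now I push, slowly near contact.

```bash
python3 -m inch '{"dp":[[0.012,0,-0.003],[0.012,0,0],[0.01,0,0],[0.01,0,0],[0.01,0,0],[0.01,0,0],[0.008,0,0],[0,0,0]],"dr":[[0,0,0],[0,0,0],[0,0,0],[0,0,0],[0,0,0],[0,0,0],[0,0,0],[0,0,0]]}'; python3 - <<'E'
from h import *
c=env.capture("side"); cv2.imwrite("pics/crop3.png",cv2.resize(c["pixels"][200:360,230:430,::-1],None,fx=3,fy=3))
E
```

```text
time: 3.6
eef_pos: [0.5366, -0.2137, 0.061]
ee_rot: [-1.366, -2.828, -0.0]
contact_force: [0.6, -0.4, -0.4]
grip_width: -0.002
gripper_force: 0.0
```

View pics/crop3.png

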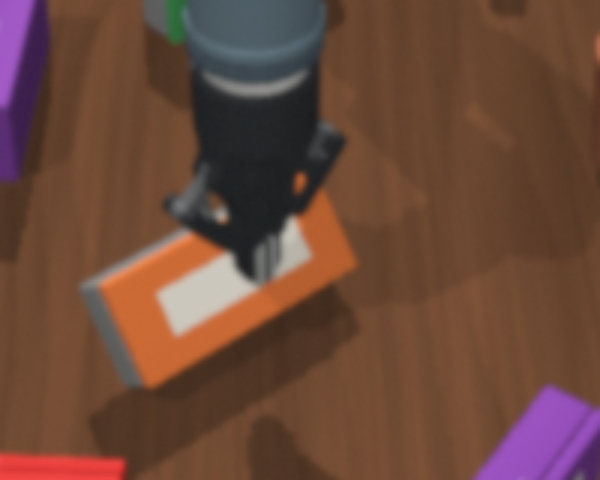

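The case is tilted roughly 45°, pivoting on its bottom back edge with the tip still on the flap at crop (262,278). I'll keep pushing.

```bash
python3 -m inch '{"dp":[[0.01,0,0],[0.01,0,0],[0.008,0,0],[0,0,0],[0,0,0]],"dr":[[0,0,0],[0,0,0],[0,0,0],[0,0,0],[0,0,0]]}'; python3 -m inch '{"dp":[[0,0,-0.03],[0,0,-0.04],[0,0,-0.04],[-0.05,0,-0.02],[-0.06,0,0],[-0.06,0,0],[0,0,0],[0,0,0]],"dr":[[0,0,0],[0,0,0],[0,0,0],[0,0,0],[0,0,0],[0,0,0],[0,0,0],[0,0,0]]}'; python3 - <<'E'
from h import *
c=env.capture("side"); cv2.imwrite("pics/side4.png",c["pixels"][:,:,::-1])
c=env.capture("scene"); cv2.imwrite("pics/scene4.png",c["pixels"][:,:,::-1])
E
```

```text
time: 4.28
eef_pos: [0.5201, -0.1927, 0.0615]
ee_rot: [1.367, 2.828, -0.0]
contact_force: [0.5, -0.4, 0.5]
grip_width: -0.002
gripper_force: 0.0
time: 5.28
eef_pos: [0.625, -0.3257, 0.1903]
ee_rot: [-1.367, -2.826, -0.001]
contact_force: [-0.6, 0.5, -1.2]
grip_width: -0.003
gripper_force: 0.0
```

View pics/side4.png

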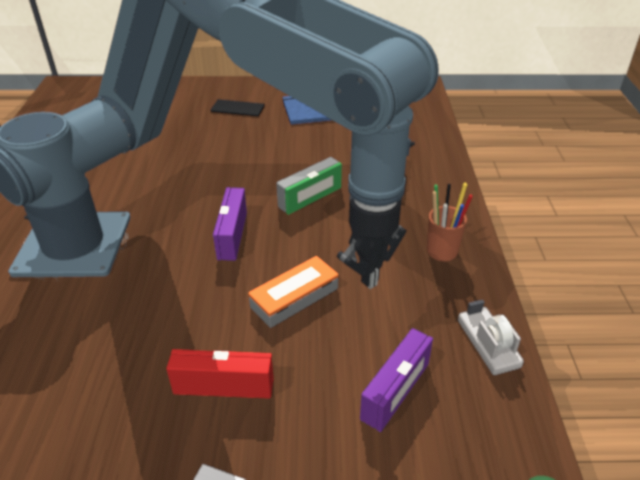

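View pics/scene4.png

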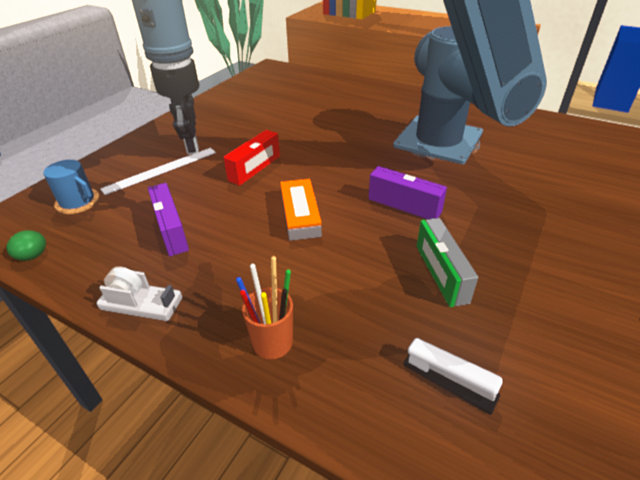

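Both views show the orange case lying flat, flap up, at side (294,290) and scene (300,208). The green case, cup and stapler are where they started, and the gripper is clear. I'm handing the job in.

```bash
python3 -c "
from cell import env
print(env.job_done())"
```

```text
the job is handed in; nothing more can be done
None
```

The orange-flapped case now lies flat with its flap up, tipped where it stood; the final pictures show the green case, cup and stapler unmoved. I've handed the job in, but the hand-in returned no verdict.

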